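Load a dye flask with mixing balls and hold it down in the press-to-run shaker

ROBOT

A 6-joint arm with a two-finger parallel gripper is mounted at the origin on the work surface. World frame = base frame: x ahead of the robot, y to its left, z up, the work surface at z = 0. Lengths are in mm, angles in rad, forces in N, time in s.
With the tool pointing down it reaches from about 375 to 925 mm from the base axis. Payload 5.7 kg.
Tool frame: the origin (TCP) lies between the finger pads; the fingertips stand 19 mm ahead of it and the grasp point (between the pads) is the TCP (tips_ahead is the distance from the TCP to the fingertips, in mm); z points along the fingers, y is the line along which they close (so a half turn about z gives the same grasp; the last joint's range is limited). The gripper opens to 85 mm and grips with 20 to 120 N. Pads are 22 mm wide; open, the fingers measure 114 mm over their backs; the gripper's body (76 mm by 85 mm) begins 54 mm behind the grasp point. The pads swing forward as they close: fully open they stand 13 mm farther back than shut.
Start: joints at [-1.266, 0.359, 1.51, -0, 1.272, -0.115], TCP at [244.529, -547.879, 250.267] pointing down, gripper open.
Joint ranges: [-2.97, 2.97], [-1.01, 2.36], [0.21, 2.38], [-0.96, 4.11], [0.2, 2.71], [-2.98, 2.98]. Speed limits (rad/s): [2.39, 2.39, 3.14, 3.14, 3.14, 3.14].

INTERFACE

Orientations are given as [roll, pitch, yaw] about the fixed x, y, z axes, in that order (R = Rz(yaw) Ry(pitch) Rx(roll)).
In Python, from bench import * gives the robot as it stands.
- The arm moves only by the shell command python3 -m handwheel 'ROWS' [FORCE]. ROWS is text: rows parted by semicolons, each of 5 numbers parted by spaces: the shift along the world's x, y, z in mm, then the turn about the world's z in degrees, then the opening, from -1 (shut) to 1 (fully open). In form: dx dy dz twist grip; .... A call has 1 to 5 rows; each row is the pose to reach, as a shift and turn from the pose commanded when the call began; what a row does not reach only later rows make up. A row lasts 1/10 s, in which the tool goes at most 50 mm and 8.59 degrees, less where a joint would pass 70% of its speed; a pose out of reach is approached as far as the arm can. A call with a gripper value outside its range is refused whole. The fingers move at their own pace and stop on an object; FORCE is the grip in N (left out, the last holds). Time passes only in rows, so rows that repeat a pose let the fingers close. It gives the time, the measured TCP pose, the force, the opening and the grip force at its end, in the units of the state.
- sense(): the state, without advancing time (a new reading comes with each control period).
- read_camera(name): name is "scene" or "top" or "wrist"; returns (picture, depth): 480x640x3 uint8, red, green, blue; 480x640 float32, mm along the optical axis (not along the pixel's ray), 0 where there is no reading.
- camera_model(name): a dict with "fx", "fy", "cx", "cy" (pixels), "dist_coeffs" ([k1, k2, p1, p2, k3] as OpenCV has them; the pictures are not rectified), "R" (3x3) and "t" (3): a world point X has camera coordinates R X + t; the wrist camera has in their place "hand_eye" (4x4, takes a point from camera to tool coordinates, whose origin is the TCP and whose axes are the flange's). Camera axes: x right, y down, z forward; pixel columns grow to the right and rows downward; lengths in mm; the calibration is good to about 2 mm. A picture is of the moment at which its call begins: read the wrist's pose just before it. camera_model takes no time and is no camera call.
- hand_in(): hands the job in; it is judged then, once.
Trained networks look in the newest picture that a camera, given by its name, has taken for a name from the list of things; names that differ only in an ending like _2 or _b are one class to them, and where a whole thing is asked for, a point or a joint stands for the part that bears it (a point fixed in the world has none). Each returns a list of dicts, best first, with "conf" (0 to 1); they miss things now and then, are a little off and sometimes report something else, mostly with a low value. They report only what shows in the picture. A call takes as long as a camera call. They do not tell look-alikes from the thing itself.
- spot_in(camera, thing): "uv" ([column, row] in pixels, amid what is visible of it).
- outline_of(camera, thing): "region" (480x640 bool, what is visible of it) and "uv" ([column, row] in pixels, amid what is visible of it).
- landmark_of(camera, thing): "uv" ([column, row] in pixels: a listed point, or the origin of a listed thing).
The state is a dict: "clock": time; "qpos": joint angles; "dq": joint speeds; "joint_torque": joint torques, N m; "position": TCP position; "tool_rot": TCP orientation; "contact_force": force on the tool from outside, world axes, zero at the start; "wrist_torque": the same for the moment, N m; "gripper_width": opening from 0.0 (shut) to 1.0 (fully open); "grip_force": force on a finger pad.
Only numpy, scipy, OpenCV 4.12 (cv2) and the standard library are available. Lean on these libraries where they do the work, as an engineer would, in place of code of your own. Each camera call takes 0.05 s, during which the arm holds its last target. There are 200 camera calls.

TASK

Pour all six steel mixing balls out of the small steel cup into the open round-bellied white flask while the flask is still standing on the bench, and stand the empty cup upright on the bench again. Then set the flask upright in the sprung ring on top of the shaker, push it down until the ring is fully down, and keep it pressed there: the program finishes while the robot is still holding the flask down. Do not tip the flask over, and leave the bottles, thread cone, tin, awl and brush where they are.

Things in the scene. Friction and masses are not known exactly. Their poses are not given: they have to be found in the camera images.
- cup: Small straight-sided round steel cup, 56 mm outer diameter, 58 mm tall, wall and floor 3 mm, 110 g; upright on the bench, the six balls in one layer on its floor. Origin: centre of its underside; z is its axis, up towards the mouth. Yaw has no meaning. To empty it, tip it well past level (about 120 degrees) and shake if a ball stays.
- cup_rim (a point): Centre of the cup's mouth, level with the rim, 58 mm above its underside.
- flask: Lidless white plastic flask, 125 mm tall, 160 to 260 g, upright on the bench. Outside diameter by height: foot 40 mm at 0; 45 degree cone to 84 mm at 22 mm; belly 84 mm up to 46 mm; shoulder in to 62 mm at 68 mm; straight 62 mm neck from 68 to 125 mm. Walls 3 mm: mouth 56 mm wide inside. Origin: centre of its underside; z up its axis; yaw has no meaning.
- flask_mouth (a point): Centre of the flask's mouth, level with its rim, 125 mm above its underside.
- shaker: Press-to-run shaker fixed to the bench: a grey square housing, 110 x 110 mm, top at 35 mm (a 2 mm rubber pad on it), with a flat steel ring floating above it on four coil springs. Origin: centre of the underside; z up; its sides lie along x and y.
- ring_top (a point): Centre of the sprung steel ring, level with its upper face; 75 mm above the bench when up. The ring is 66 mm inside and about 94 mm outside, 10 mm thick, always level. The flask's lower cone rests on its inner edge, the flask's underside then being about 13 mm below this point and the flask not touching the housing.
- ring (a joint): How far the sprung ring is pressed down, in m: 0 up, 0.016 on its stop. It starts to move at about 5 N of load, needs about 15 N to reach the stop (0.6 N more per mm), and springs back up when let go; the filled flask's own weight (about 2.3 to 3.2 N) does not move it.
- ball0_center (a point): Centre of one of the six equal steel mixing balls, 14 mm diameter, 11.5 g.
- ball1_center (a point): Centre of one of the six equal steel mixing balls, 14 mm diameter, 11.5 g.
- ball2_center (a point): Centre of one of the six equal steel mixing balls, 14 mm diameter, 11.5 g.
- ball3_center (a point): Centre of one of the six equal steel mixing balls, 14 mm diameter, 11.5 g.
- ball4_center (a point): Centre of one of the six equal steel mixing balls, 14 mm diameter, 11.5 g.
- ball5_center (a point): Centre of one of the six equal steel mixing balls, 14 mm diameter, 11.5 g.
- glue_tall: Bystander: white glue bottle with a red cap, 48 mm diameter, 150 mm tall, upright. Origin: centre of its underside.
- glue_short: Bystander: amber bottle with a red cap, 54 mm diameter, 110 mm tall, upright. Origin: centre of its underside.
- thread_cone: Bystander: black cone, 52 mm diameter at the foot, 95 mm tall, upright. Origin: centre of its underside.
- shallow_tin: Bystander: empty aluminium dish, 90 mm diameter, 25 mm tall. Origin: centre of its underside.
- awl: Bystander: awl with a pale wooden handle lying flat along its x axis, 130 mm long. Origin: under its middle.
- glue_brush: Bystander: brush with a dark wooden handle lying flat along its x axis, 140 mm long. Origin: under its middle.
Mind the look-alikes: they are no part of the job. What is shaped like the shaker but blue is not meant. Of the things that look like the cup, the larger one is meant.

How it is judged:
By the outcome, as a careful person would: the job done as asked, in the order asked, and still so for the second after the job is handed in, while the arm keeps its last pose, push and grip.
It also fails if it takes over 72 s, if anything falls off the work surface, if the arm or the gripper's body presses on something with over 40 N, if the wrist force passes 120 N, or if a joint passes its speed limit or range.

## Working session

There is one attempt and no reset: what is moved stays moved. The work goes in short steps, Python scripts to look and compute and a shell command to move; the robot and the scene stay as the last step left them, time stands still between calls to the robot, and variables do not carry over. Pictures are saved under pics/ and viewed, at most 10 in all, crops included, and the job is handed in when it is done.

```bash
ls; mkdir -p pics
cat > h.py <<'E'
from bench import *
import numpy as np, cv2
from scipy.spatial.transform import Rotation as Ro
def ray(cam,uv,st=None):
    m=camera_model(cam); K=np.array([[m['fx'],0,m['cx']],[0,m['fy'],m['cy']],[0,0,1.]])
    p=cv2.undistortPoints(np.array([[uv]],float),K,np.array(m['dist_coeffs']))[0,0]
    d=np.array([p[0],p[1],1.])
    if cam=='wrist':
        st=st or sense(); T=np.array(m['hand_eye']); R=Ro.from_euler('xyz',st['tool_rot']).as_matrix()
        return R@T[:3,3]+np.array(st['position']), R@T[:3,:3]@d
    R=np.array(m['R']);t=np.array(m['t']); return -R.T@t, R.T@d
def at_z(cam,uv,z,st=None):
    o,d=ray(cam,uv,st); return o+d*(z-o[2])/d[2]
def at_depth(cam,uv,dep,st=None):
    o,d=ray(cam,uv,st); return o+d*dep
def save(img,n): cv2.imwrite('pics/'+n,img[:,:,::-1])
E
python3 - <<'E'
from h import *
np.set_printoptions(precision=1,suppress=True)
a,d=read_camera('top'); b,e=read_camera('scene')
save(a,'top0.png'); save(b,'scene0.png'); np.save('top0d.npy',d)
for n in ['cup','flask','shaker','ring_top','glue_tall','ball0_center']:
    for r in spot_in('top',n)[:4]:
        u,v=map(int,r['uv']); print(n,round(r['conf'],2),u,v,at_depth('top',r['uv'],d[v,u]))
s=sense(); print(s['clock'],s['tool_rot'],s['contact_force'],s['gripper_width'])
E
```

```text
pics
cup 0.75 434 199 [ 625.8 -285.     2.4]
cup 0.6 425 242 [ 515.  -255.8   16.8]
flask 0.6 207 227 [556.  278.2   6.2]
shaker 0.7 317 208 [596.8   4.4  37.8]
shaker 0.64 442 317 [ 335.7 -288.6   34.5]
shaker 0.37 372 279 [ 427.2 -126.    21.8]
ring_top 0.93 309 199 [619.3  23.4  33.5]
ring_top 0.89 462 326 [ 317.3 -323.3   70.4]
glue_tall 0.93 366 159 [ 698.1 -107.8  102.7]
ball0_center 0.29 328 197 [622.7 -22.1  38.9]
0.4 [-3.1 -0.   0.4] [-0.6  0.5  0.2] 0.9959935675678521
```

View pics/top0.png

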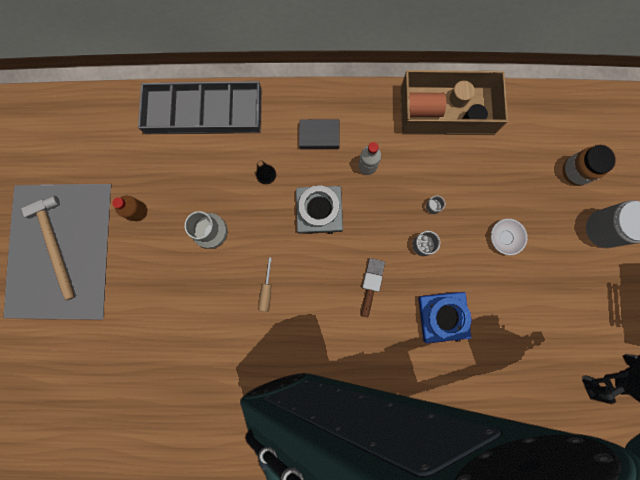

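View pics/scene0.png

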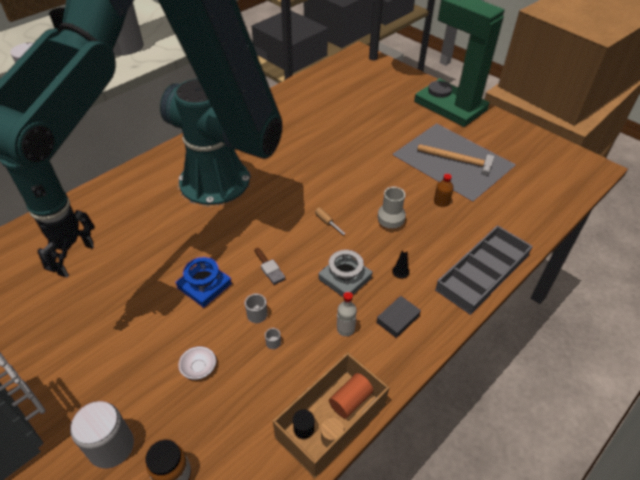

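Run:
```python
from h import *
np.set_printoptions(precision=1,suppress=True)
a,d=read_camera('top'); read_camera('scene')
for n,z in [('cup_rim',58),('flask_mouth',125),('ring_top',75),('glue_tall',0)]:
  for cam in ['top','scene']:
    for r in landmark_of(cam,n)[:3]: print(n,cam,round(r['conf'],2),np.array(r['uv']),at_z(cam,r['uv'],z))
save(cv2.resize(a[180:280,380:480],(600,600),interpolation=cv2.INTER_CUBIC),'crop0.png')
print(sense()['clock'])
```

```text
cup_rim top 0.77 [425.6 243.8] [ 507.5 -248.1   58. ]
cup_rim top 0.53 [438.4 201.4] [ 608.4 -281.8   58. ]
cup_rim top 0.34 [421.2 247.3] [ 499.3 -237.5   58. ]
cup_rim scene 0.74 [274.2 334.8] [ 622.5 -289.3   58. ]
cup_rim scene 0.69 [255.  298.6] [ 504. -250.   58.]
flask_mouth top 0.88 [201.7 223.1] [547.1 257.5 125. ]
flask_mouth top 0.56 [315.3 211.4] [572.3   7.5 125. ]
flask_mouth scene 0.61 [392.9 191.1] [534.7 268.  125. ]
ring_top top 0.92 [451.2 322.5] [ 326.8 -297.6   75. ]
ring_top top 0.85 [317.9 202.2] [603.3   3.   75. ]
ring_top top 0.38 [263.9 174. ] [671.  129.6  75. ]
ring_top scene 0.71 [200.  271.5] [ 341.2 -302.4   75. ]
ring_top scene 0.7 [344.2 262.1] [593.3  -3.3  75. ]
glue_tall top 0.73 [365.9 167.3] [ 708.3 -116.     0. ]
glue_tall scene 0.88 [347.6 329.3] [ 717.1 -118.5    0. ]
0.9
```

View pics/crop0.png

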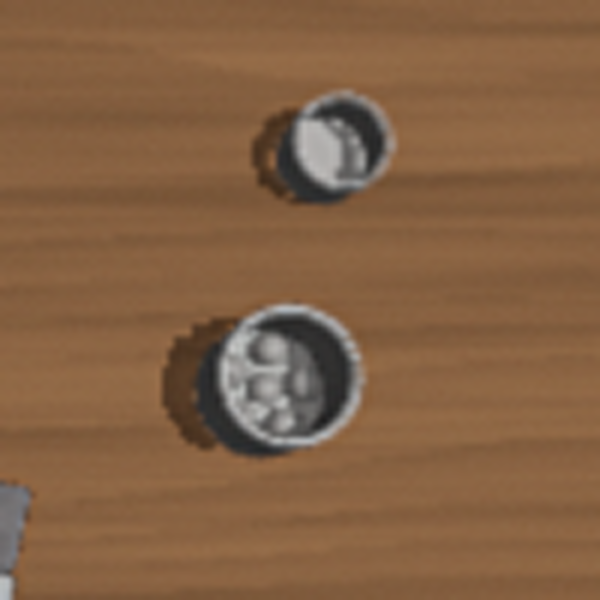

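Lookalikes: cup = the larger one at top px (428,243), holding balls, and the small one at (437,204) is the decoy. Shaker = the grey one at (319,208), and the blue one at (445,317) is the decoy. The flask is at (205,228). The crop confirms the balls are in the larger cup. I'll move over it now.

```bash
python3 -m handwheel '33 37 0 8 1; 66 74 0 16 1; 99 111 0 24 1; 132 148 0 32 1; 165 184 0 41 1' 30 && python3 -m handwheel '33 37 0 8 1; 66 73 0 16 1; 99 110 0 25 1; 99 110 0 25 1'
python3 - <<'E'
from h import *
np.set_printoptions(precision=3,suppress=True)
s=sense(); a,d=read_camera('wrist'); save(a,'w1.png')
print(s['clock'],np.array(s['position']),np.array(s['tool_rot']))
for r in landmark_of('wrist','cup_rim')[:3]: print(r['conf'],r['uv'],at_z('wrist',r['uv'],58,s))
for r in outline_of('wrist','cup')[:2]:
    m=r['region'].astype(np.uint8); print('out',r['conf'],r['uv'],m.sum())
    v,u=np.nonzero((m>0)&(d>0)); P=np.array([at_depth('wrist',(x,y),d[y,x],s) for x,y in zip(u[::7],v[::7])])
    Q=P[P[:,2]>52]; 
    if len(Q)>10:
        A=np.c_[2*Q[:,:2],np.ones(len(Q))]; c=np.linalg.lstsq(A,(Q[:,:2]**2).sum(1),rcond=None)[0]; print(len(Q),Q[:,2].mean(),c[:2],np.sqrt(c[2]+c[:2]@c[:2]))
E
```

```text
clock: 1.4
position: [410.5, -362.3, 250.5]
tool_rot: [3.141, 0.0, 1.134]
contact_force: [0.6, -0.2, 0.2]
gripper_width: 0.997
grip_force: 0.0
clock: 1.8
position: [512.1, -249.3, 250.5]
tool_rot: [3.139, -0.002, 1.574]
contact_force: [-0.5, -0.5, 0.2]
gripper_width: 1.001
grip_force: 0.0
1.8 [ 512.087 -249.285  250.487] [ 3.139 -0.002  1.574]
0.62 [319.8, 222.3] [ 511.968 -255.164   58.   ]
0.59 [427.5, 246.2] [ 604.056 -275.867   58.   ]
out 0.67 [317.0, 223.8] 2745
109 56.50322662137041 [ 510.613 -255.383] 26.142164798650377
out 0.64 [422.5, 242.8] 1918
```

```bash
python3 -m handwheel '-1 -6 -50 0 1; -1 -6 -100 0 1; -1 -6 -150 0 1; -1 -6 -185 0 1; -1 -6 -204 0 1' 30 && python3 -m handwheel '0 0 0 0 1; 0 0 0 0 -1; 0 0 0 0 -1; 0 0 0 0 -1; 0 0 0 0 -1' && python3 -m handwheel '0 0 0 0 -1; 0 0 0 0 -1; 0 0 30 0 -1; 0 0 80 0 -1; 0 0 110 0 -1'
```

```text
clock: 2.45
position: [504.4, -260.4, 43.0]
tool_rot: [-3.137, -0.003, 1.561]
contact_force: [-0.4, -0.4, -0.0]
gripper_width: 0.998
grip_force: 0.0
clock: 2.95
position: [508.7, -261.3, 48.3]
tool_rot: [3.139, 0.003, 1.565]
contact_force: [-1.1, -2.8, 6.9]
gripper_width: 0.648
grip_force: 32.5
clock: 3.45
position: [508.4, -260.3, 159.7]
tool_rot: [3.139, 0.002, 1.565]
contact_force: [1.6, -0.7, -1.5]
gripper_width: 0.647
grip_force: 33.1
```

```bash
python3 -m handwheel '12 45 8 0 -1; 24 90 16 0 -1; 36 135 24 0 -1; 48 180 32 0 -1; 62 225 40 0 -1' && python3 -m handwheel '0 40 0 0 -1; 0 80 0 0 -1; 0 100 0 0 -1; 0 100 0 0 -1';  python3 - <<'E'
from h import *
np.set_printoptions(precision=1,suppress=True)
s=sense(); a,d=read_camera('wrist'); save(a,'w2.png')
print(s['clock'],np.array(s['position']),np.array(s['dq']))
for r in landmark_of('wrist','ring_top')[:2]: print(r['conf'],r['uv'],at_z('wrist',r['uv'],75,s))
for r in outline_of('wrist','shaker')[:2]:
    m=r['region']; print('out',r['conf'],r['uv'],m.sum())
    v,u=np.nonzero(m&(d>0)); P=np.array([at_depth('wrist',(x,y),d[y,x],s) for x,y in zip(u[::5],v[::5])])
    for lo,hi in [(70,80),(30,42)]:
        Q=P[(P[:,2]>lo)&(P[:,2]<hi)]; 
        if len(Q): print(lo,len(Q),np.median(Q[:,2]),np.percentile(Q,1,axis=0)[:2],np.percentile(Q,99,axis=0)[:2])
E
```

```text
clock: 3.95
position: [569.3, -32.9, 197.3]
tool_rot: [3.141, 0.0, 1.564]
contact_force: [1.2, -0.3, -2.1]
gripper_width: 0.648
grip_force: 33.1
clock: 4.35
position: [569.0, 68.1, 196.8]
tool_rot: [3.141, -0.001, 1.568]
contact_force: [-0.1, 0.2, -1.5]
gripper_width: 0.65
grip_force: 33.1
4.35 [569.   68.1 196.8] [-0.1  0.  -0.  -0.  -0.  -0. ]
0.16 [129.8, 144.1] [451.6 129.7  75. ]
out 0.69 [86.8, 142.6] 3695
out 0.58 [403.9, 260.9] 3032
70 107 74.17774478214116 [613.5 -41.4] [638.7  43. ]
30 387 34.10972890850803 [609.5   5.7] [649.9  55.7]
```

View pics/w2.png

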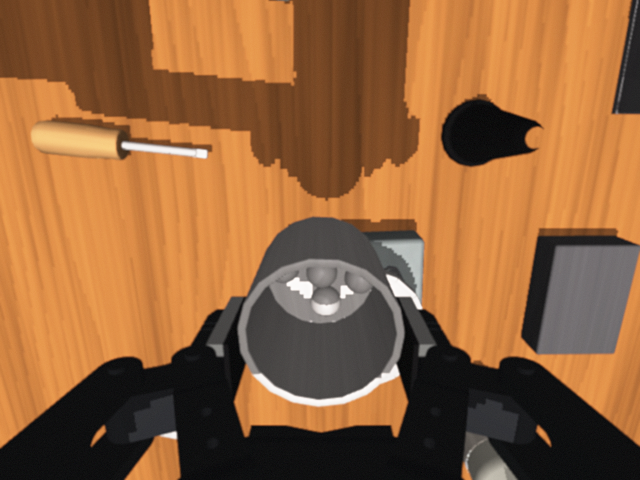

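```bash
python3 -m handwheel '0 3 -50 0 -1; 0 6 -95 0 -1; 0 6 -103 0 -1; 0 6 -104 0 -1' && python3 -m handwheel '0 0 -6 0 -1; 0 1 -11 0 -1; 0 5 -14 0 -1; 0 9 -17 0 -1' && python3 -m handwheel '0 4 -4 0 -1; 0 8 -8 0 -1; 0 12 -13 0 -1; 0 12 -13 0 -1'
python3 - <<'E'
from h import *
a,d=read_camera('wrist'); save(a,'w3.png')
E
```

```text
clock: 4.9
position: [568.4, 70.0, 91.3]
tool_rot: [-3.138, 0.0, 1.563]
contact_force: [-0.3, 0.8, -2.1]
gripper_width: 0.647
grip_force: 33.8
clock: 5.3
position: [570.8, 80.1, 77.5]
tool_rot: [3.139, 0.0, 1.564]
contact_force: [-2.8, 0.8, 6.1]
gripper_width: 0.641
grip_force: 30.3
clock: 5.7
position: [570.6, 92.9, 63.9]
tool_rot: [3.139, -0.001, 1.565]
contact_force: [-2.2, 2.5, 3.1]
gripper_width: 0.635
grip_force: 30.8
```

View pics/w3.png

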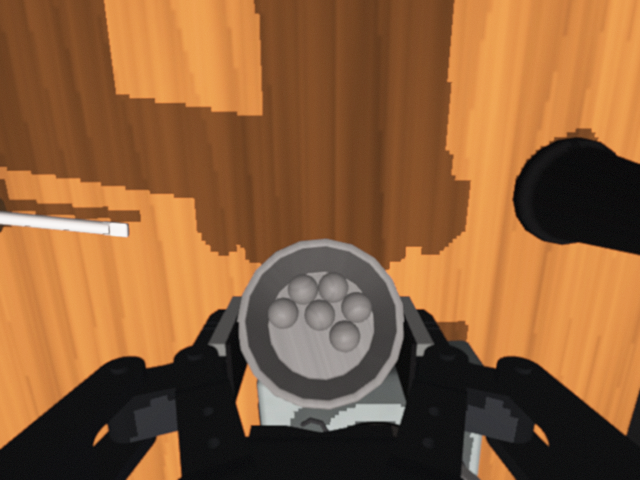

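The picture shows the cup tilted in the grip, mouth at (320,320), with all six balls visible inside. The pivot works, so I'll press it further over against the bench.

```bash
python3 -m handwheel '0 12 -3 0 -1; 0 18 -10 0 -1; 0 24 -14 0 -1; 0 30 -18 0 -1' && python3 -m handwheel '0 8 -4 0 -1; 0 16 -8 0 -1; 0 16 -8 0 -1'
python3 - <<'E'
from h import *
s=sense();a,d=read_camera('wrist'); save(a,'w4.png')
read_camera('scene'); a,_=read_camera('scene')
p=np.array(s['position']); m=camera_model('scene'); K=np.array([[m['fx'],0,m['cx']],[0,m['fy'],m['cy']],[0,0,1.]])
uv,_=cv2.projectPoints(p.reshape(1,3),cv2.Rodrigues(np.array(m['R']))[0],np.array(m['t'],float),K,np.array(m['dist_coeffs'])); u,v=uv[0,0].astype(int); print(u,v)
b=cv2.imread('pics/w4.png')[120:480,120:520]; c=cv2.resize(a[v-45:v+45,u-50:u+50][:,:,::-1],(400,360),interpolation=cv2.INTER_CUBIC)
cv2.imwrite('pics/w4c.png',np.hstack([b,c]))
E
```

```text
clock: 6.15
position: [571.8, 122.3, 47.5]
tool_rot: [3.137, 0.001, 1.566]
contact_force: [-7.0, -1.5, 34.3]
gripper_width: 0.628
grip_force: 42.8
clock: 6.45
position: [571.8, 139.6, 38.3]
tool_rot: [3.137, -0.001, 1.566]
contact_force: [-1.6, 2.8, 17.8]
gripper_width: 0.636
grip_force: 46.3
371 239
```

View pics/w4c.png

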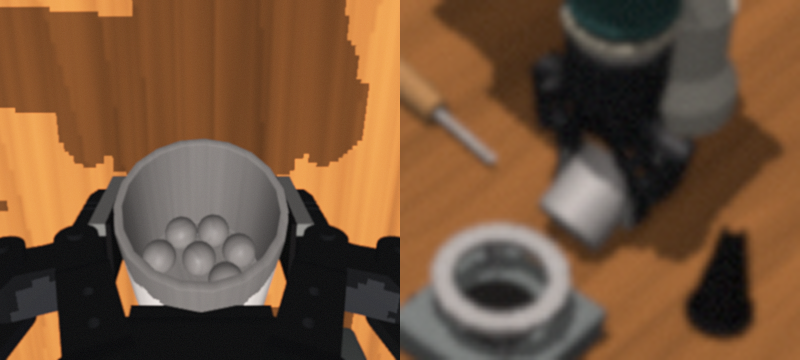

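```bash
cat >> h.py <<'E'
def rim(lo=200,hi=479,u=320):
    s=sense(); a,d=read_camera('wrist'); p=np.array(s['position'])
    print('tcp',p.round(1),'t',s['clock'],'F',np.round(s['contact_force'],1))
    return a,np.array([at_depth('wrist',(u,v),d[v,u],s)-p if d[v,u]>0 else [9999]*3 for v in range(lo,hi)])
E
python3 - <<'E'
from h import *
a,P=rim()
for v in range(200,479,6): print(v,P[v-200][1:].round(0),end=' ')
E
```

```text
tcp [571.8 139.5  38.3] t 6.6 F [-2.3  2.6 17.1]
200 [ 42. -39.] 206 [ 40. -39.] 212 [ 37. -40.] 218 [ 34. -40.] 224 [ 32. -38.] 230 [ 29. -40.] 236 [ 26. -38.] 242 [ 23. -40.] 248 [ 20. -40.] 254 [ 18. -40.] 260 [ 25. -13.] 266 [ 23. -11.] 272 [ 20. -13.] 278 [ 17. -14.] 284 [ 14. -15.] 290 [ 11. -16.] 296 [  7. -19.] 302 [  4. -20.] 308 [  0. -22.] 314 [ -4. -26.] 320 [ -8. -27.] 326 [-12. -30.] 332 [-16. -32.] 338 [-21. -35.] 344 [-18. -24.] 350 [-20. -23.] 356 [-23. -22.] 362 [-21. -16.] 368 [-21. -12.] 374 [-22.  -9.] 380 [-24.  -8.] 386 [-27.  -9.] 392 [-30.  -8.] 398 [-37. -13.] 404 [ 0. 35.] 410 [-1. 36.] 416 [-4. 35.] 422 [-9. 32.] 428 [-12.  30.] 434 [ 9. 55.] 440 [11. 58.] 446 [10. 59.] 452 [10. 61.] 458 [11. 63.] 464 [10. 64.] 470 [10. 65.] 476 [10. 66.]
```

```bash
python3 -m handwheel '0 5 -4 0 -1; 0 9 -8 0 -1; 0 13 -11 0 -1; 0 15 -14 0 -1; 0 15 -14 0 -1'
python3 - <<'E'
from h import *
a,P=rim()
for v in range(236,440,6): print(v,P[v-200][1:].round(0),end=' ')
E
```

```text
clock: 7.15
position: [571.9, 154.4, 23.7]
tool_rot: [3.137, -0.001, 1.566]
contact_force: [0.7, 1.3, 12.8]
gripper_width: 0.635
grip_force: 47.9
tcp [571.9 154.4  23.7] t 7.15 F [ 0.7  1.3 12.8]
236 [ 31. -23.] 242 [ 28. -24.] 248 [ 26. -24.] 254 [ 23. -25.] 260 [ 21. -24.] 266 [ 18. -25.] 272 [ 15. -24.] 278 [ 16. -16.] 284 [ 14. -14.] 290 [ 12. -15.] 296 [  9. -15.] 302 [  6. -17.] 308 [  3. -16.] 314 [ -0. -18.] 320 [ -3. -18.] 326 [ -6. -19.] 332 [ -8. -18.] 338 [-12. -19.] 344 [-14. -19.] 350 [-18. -19.] 356 [-21. -19.] 362 [-24. -20.] 368 [12. 35.] 374 [11. 37.] 380 [ 9. 36.] 386 [ 8. 37.] 392 [ 5. 36.] 398 [ 3. 36.] 404 [ 1. 36.] 410 [-1. 36.] 416 [-4. 35.] 422 [-7. 34.] 428 [-8. 35.] 434 [ 9. 55.]
```

```bash
python3 -m handwheel '0 0 20 0 -1; 0 0 55 0 -1; 0 0 95 0 -1; 0 0 125 0 -1; 0 0 135 0 -1' && python3 -m handwheel '-3 0 0 0 -1; -9 0 0 0 -1; -17 0 0 0 -1; -25 0 0 0 -1; -28 0 0 0 -1'
python3 - <<'E'
from h import *
s=sense()
a,P=rim(); save(a,'w5.png')
for v in range(260,430,8): print(v,P[v-200][1:].round(0),end=' ')
d=read_camera('wrist')[1]
for r in landmark_of('wrist','flask_mouth')[:2]: print('\n',r['conf'],r['uv'],at_z('wrist',r['uv'],125,s))
for r in outline_of('wrist','flask')[:1]:
    v,u=np.nonzero(r['region']&(d>0)); print(r['conf'],r['uv'],len(v)); P=np.array([at_depth('wrist',(x,y),d[y,x],s) for x,y in zip(u[::5],v[::5])])
    Q=P[(P[:,2]>120)&(P[:,2]<130)]; print(len(Q),Q.min(0),Q.max(0))
    A=np.c_[2*Q[:,:2],np.ones(len(Q))]; c=np.linalg.lstsq(A,(Q[:,:2]**2).sum(1),rcond=None)[0]; print(c[:2],np.sqrt(c[2]+c[:2]@c[:2]),Q[:,2].mean())
E
```

```text
clock: 7.7
position: [571.6, 153.9, 160.1]
tool_rot: [3.136, -0.001, 1.565]
contact_force: [-0.0, 1.5, -2.4]
gripper_width: 0.633
grip_force: 46.4
clock: 8.2
position: [539.2, 153.0, 156.0]
tool_rot: [-3.138, 0.0, 1.565]
contact_force: [0.1, -0.2, -2.2]
gripper_width: 0.632
grip_force: 46.4
tcp [539.2 153.  156. ] t 8.2 F [ 0.1 -0.2 -2.2]
260 [ -27. -156.] 268 [ -34. -157.] 276 [ 17. -15.] 284 [ 14. -15.] 292 [ 10. -17.] 300 [  6. -17.] 308 [  3. -16.] 316 [ -1. -17.] 324 [ -5. -18.] 332 [ -8. -17.] 340 [-12. -18.] 348 [-16. -19.] 356 [-21. -19.] 364 [-24. -19.] 372 [11. 36.] 380 [10. 38.] 388 [ 7. 37.] 396 [ 4. 36.] 404 [ 2. 37.] 412 [-2. 36.] 420 [-5. 35.] 428 [-8. 35.] 
 0.8 [331.6, 14.3] [543.59089729 263.30788339 125.        ]
0.67 [326.5, 50.3] 17884Traceback (most recent call last):
  File "<stdin>", line 8, in <module>
  File "h.py", line 15, in at_depth
    o,d=ray(cam,uv,st); return o+d*dep
        ~~~^^^^^^^^^^^
  File "h.py", line 5, in ray
    m=camera_model(cam); K=np.array([[m['fx'],0,m['cx']],[0,m['fy'],m['cy']],[0,0,1.]])
ValueError: time passes only in moves, steps and waits
```

View pics/w5.png

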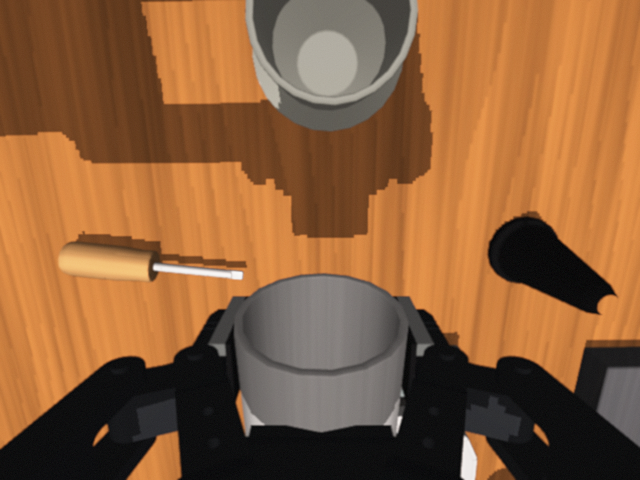

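Run:
```python
from h import *
s=sense();print(s['position'],s['clock'])
for uv in [(331,103),(331,98),(247,14),(416,14)]: print(at_z('wrist',uv,125,s))
```

```text
[541.69505106 153.12061399 157.20433497] 8.4
[546.09431168 233.6662667  125.        ]
[546.0908896  235.45263256 125.        ]
[516.03756609 264.06634981 125.        ]
[576.4283997  263.78527815 125.        ]
```

```bash
python3 -m handwheel '0 1 0 0 -1; 1 4 0 0 -1; 2 9 0 0 -1; 3 15 0 0 -1; 3 22 0 0 -1' && python3 -m handwheel '0 8 0 0 -1; 0 16 0 0 -1; 0 24 0 0 -1; 0 32 0 0 -1; 0 40 0 0 -1' && python3 -m handwheel '0 7 0 0 -1; 0 13 0 0 -1; 0 18 0 0 -1; 0 20 0 0 -1; 0 21 0 0 -1'
python3 - <<'E'
from h import *
s=sense();a,d=read_camera('wrist'); save(a,'w6.png'); print(s['clock'],s['position'])
E
```

```text
clock: 8.9
position: [544.9, 175.7, 157.3]
tool_rot: [3.141, -0.0, 1.565]
contact_force: [-0.7, -0.2, -2.4]
gripper_width: 0.631
grip_force: 46.4
clock: 9.4
position: [544.5, 215.9, 157.3]
tool_rot: [-3.141, -0.0, 1.565]
contact_force: [0.2, -0.6, -2.0]
gripper_width: 0.633
grip_force: 46.4
clock: 9.9
position: [544.5, 236.3, 157.2]
tool_rot: [-3.141, 0.0, 1.565]
contact_force: [-1.1, 0.3, -1.3]
gripper_width: 0.63
grip_force: 46.4
9.9 [544.51170271 236.27291675 157.24172239]
```

View pics/w6.png

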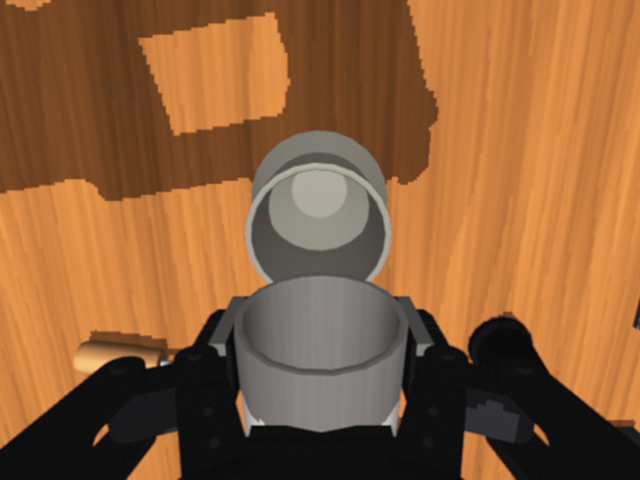

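The flask mouth, at (318,230), sits right ahead of the cup lip, and the flask is still empty. I'll back off gently, then drive forward and stop short so the balls roll out.

```bash
python3 -m handwheel '0 -2 0 0 -1; 0 -6 0 0 -1; 0 -12 0 0 -1; 0 -20 0 0 -1; 0 -28 0 0 -1' >/dev/null && python3 -m handwheel '0 -8 0 0 -1; 0 -16 0 0 -1; 0 -24 0 0 -1; 0 -30 0 0 -1; 0 -32 0 0 -1' && python3 -m handwheel '0 20 0 0 -1; 0 60 0 0 -1; 0 60 0 0 -1; 0 60 0 0 -1; 0 60 0 0 -1'
python3 - <<'E'
from h import *
s=sense();a,d=read_camera('wrist'); save(a,'w7.png'); print(s['clock'],s['position'])
for r in outline_of('wrist','ball0_center'): print(round(r['conf'],2),np.round(r['uv']),r['region'].sum())
E
```

```text
clock: 10.95
position: [544.5, 175.4, 157.3]
tool_rot: [-3.141, 0.0, 1.564]
contact_force: [0.6, -0.7, -2.5]
gripper_width: 0.63
grip_force: 46.4
clock: 11.45
position: [544.3, 235.6, 157.1]
tool_rot: [-3.141, 0.001, 1.565]
contact_force: [-0.2, -0.1, -2.7]
gripper_width: 0.635
grip_force: 46.2
11.45 [544.27364326 235.62750323 157.11726839]
```

View pics/w7.png

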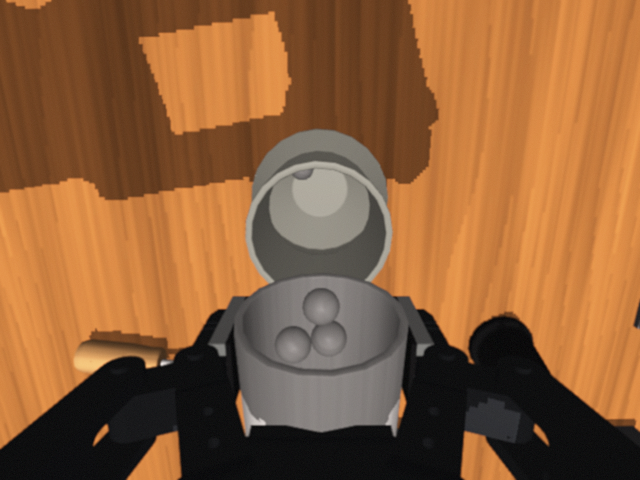

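Balls are leaving: one shows in the flask at (303,173), and three are rolling in the cup near (320,325). I'll repeat the shake.

```bash
python3 -m handwheel '0 0 0 0 -1; 0 0 0 0 -1; 0 -2 0 0 -1; 0 -6 0 0 -1; 0 -12 0 0 -1' >/dev/null && python3 -m handwheel '0 -8 0 0 -1; 0 -16 0 0 -1; 0 -26 0 0 -1; 0 -36 0 0 -1; 0 -48 0 0 -1' >/dev/null && python3 -m handwheel '0 20 0 0 -1; 0 60 0 0 -1; 0 60 0 0 -1; 0 60 0 0 -1; 0 60 0 0 -1'
python3 - <<'E'
from h import *
a,P=rim(); save(a,'w8.png')
f=a[150:300,240:400]; g=cv2.cvtColor(a,cv2.COLOR_RGB2GRAY)
a6=cv2.cvtColor(cv2.imread('pics/w6.png'),cv2.COLOR_BGR2GRAY)
for n in ['w7','w8']:
    b=cv2.cvtColor(cv2.imread(f'pics/{n}.png'),cv2.COLOR_BGR2GRAY)
    D=(cv2.absdiff(b,a6)>18).astype(np.uint8); k,_,st,ce=cv2.connectedComponentsWithStats(D[100:480])
    print(n,[(int(x[4]),*(c+[0,100]).round().astype(int)) for x,c in zip(st[1:],ce[1:]) if x[4]>40])
E
```

```text
clock: 13.05
position: [544.3, 235.2, 157.1]
tool_rot: [-3.141, 0.001, 1.565]
contact_force: [-0.3, -0.2, -2.0]
gripper_width: 0.631
grip_force: 46.3
tcp [544.3 235.2 157.1] t 13.05 F [-0.3 -0.2 -2. ]
w7 [(175, np.int64(241), np.int64(121)), (151, np.int64(349), np.int64(142)), (466, np.int64(331), np.int64(171)), (193, np.int64(301), np.int64(174)), (227, np.int64(368), np.int64(197)), (51, np.int64(72), np.int64(179)), (48, np.int64(11), np.int64(191)), (60, np.int64(157), np.int64(192)), (66, np.int64(122), np.int64(199)), (102, np.int64(293), np.int64(240)), (121, np.int64(261), np.int64(263)), (1290, np.int64(316), np.int64(321)), (60, np.int64(636), np.int64(315)), (221, np.int64(532), np.int64(341)), (59, np.int64(291), np.int64(348)), (43, np.int64(470), np.int64(357)), (45, np.int64(259), np.int64(420)), (85, np.int64(626), np.int64(422))]
w8 [(77, np.int64(267), np.int64(116)), (47, np.int64(243), np.int64(121)), (125, np.int64(209), np.int64(128)), (356, np.int64(340), np.int64(146)), (800, np.int64(323), np.int64(170)), (1012, np.int64(324), np.int64(185)), (41, np.int64(76), np.int64(178)), (74, np.int64(223), np.int64(181)), (65, np.int64(176), np.int64(189)), (44, np.int64(134), np.int64(196)), (60, np.int64(113), np.int64(200)), (253, np.int64(313), np.int64(242)), (139, np.int64(261), np.int64(263)), (56, np.int64(370), np.int64(272)), (1625, np.int64(320), np.int64(318)), (353, np.int64(525), np.int64(335)), (49, np.int64(483), np.int64(322)), (166, np.int64(131), np.int64(333)), (58, np.int64(470), np.int64(357)), (60, np.int64(165), np.int64(362)), (47, np.int64(496), np.int64(399)), (42, np.int64(393), np.int64(407)), (67, np.int64(256), np.int64(417)), (58, np.int64(621), np.int64(419)), (48, np.int64(632), np.int64(427))]
```

```bash
python3 -m handwheel '0 0 0 0 -1; 0 0 0 0 -1; 0 -2 0 0 -1; 0 -6 0 0 -1; 0 -12 0 0 -1' >/dev/null && python3 -m handwheel '0 -8 0 0 -1; 0 -16 0 0 -1; 0 -26 0 0 -1; 0 -36 0 0 -1; 0 -48 0 0 -1' >/dev/null && python3 -m handwheel '0 15 0 0 -1; 0 60 0 0 -1; 0 60 0 0 -1; 0 60 0 0 -1; 0 60 0 0 -1' && python3 -m handwheel '0 0 0 0 -1; 0 0 0 0 -1; 0 0 0 0 -1; 0 0 0 0 -1'
python3 - <<'E'
from h import *
a,P=rim(); save(a,'w9.png')
a6=cv2.cvtColor(cv2.imread('pics/w6.png'),cv2.COLOR_BGR2GRAY)
for n in ['w9']:
    b=cv2.cvtColor(cv2.imread(f'pics/{n}.png'),cv2.COLOR_BGR2GRAY)
    D=(cv2.absdiff(b,a6)>18).astype(np.uint8)[150:480,230:410]; k,_,st,ce=cv2.connectedComponentsWithStats(D)
    print(n,[(int(x[4]),*map(int,c+[230,150])) for x,c in zip(st[1:],ce[1:]) if x[4]>40])
for v in range(270,376,8): print(v,P[v-200][1:].round(0),end=' ')
for r in spot_in('wrist','ball0_center'): print(round(r['conf'],2),np.round(r['uv']))
E
```

```text
clock: 14.6
position: [544.3, 235.9, 157.2]
tool_rot: [-3.141, 0.0, 1.565]
contact_force: [0.1, 0.4, -1.0]
gripper_width: 0.635
grip_force: 46.3
clock: 15.0
position: [544.6, 235.8, 157.3]
tool_rot: [-3.141, -0.0, 1.564]
contact_force: [0.2, -0.4, -2.2]
gripper_width: 0.636
grip_force: 46.3
tcp [544.6 235.8 157.3] t 15.0 F [ 0.2 -0.4 -2.2]
w9 [(323, 309, 171), (268, 324, 175), (130, 268, 193), (638, 308, 198), (78, 374, 265), (433, 320, 350)]
270 [  0. -66.] 278 [ 17. -15.] 286 [ 13. -15.] 294 [ 10. -15.] 302 [  6. -15.] 310 [  2. -16.] 318 [ -2. -19.] 326 [ -5. -17.] 334 [-10. -18.] 342 [-11. -14.] 350 [-11.  -9.] 358 [-13.  -7.] 366 [-16.  -5.] 374 [11. 36.] 0.6 [321. 355.]
```

```bash
B='x'; python3 -m handwheel '0 -2 0 0 -1; 0 -6 0 0 -1; 0 -12 0 0 -1; 0 -22 0 0 -1; 0 -34 0 0 -1' >/dev/null && python3 -m handwheel '0 -14 0 0 -1; 0 -30 0 0 -1; 0 -36 0 0 -1; 0 14 0 0 -1; 0 34 0 0 -1' >/dev/null && python3 -m handwheel '0 0 0 0 -1; 0 0 0 0 -1; 0 -2 0 0 -1; 0 -6 0 0 -1; 0 -12 0 0 -1' >/dev/null && python3 -m handwheel '0 -12 0 0 -1; 0 -26 0 0 -1; 0 -42 0 0 -1; 0 -58 0 0 -1; 0 -58 0 0 -1' >/dev/null && python3 -m handwheel '0 20 0 0 -1; 0 70 0 0 -1; 0 70 0 0 -1; 0 70 0 0 -1; 0 70 0 0 -1' && python3 -m handwheel '0 0 0 0 -1; 0 0 0 0 -1; 0 0 0 0 -1'
python3 - <<'E'
from h import *
a,P=rim(); save(a,'w10.png')
a6=cv2.cvtColor(cv2.imread('pics/w6.png'),cv2.COLOR_BGR2GRAY)
for n in ['w10']:
    b=cv2.cvtColor(cv2.imread(f'pics/{n}.png'),cv2.COLOR_BGR2GRAY)
    D=(cv2.absdiff(b,a6)>18).astype(np.uint8)[150:480,230:410]; k,_,st,ce=cv2.connectedComponentsWithStats(D)
    print(n,[(int(x[4]),*map(int,c+[230,150])) for x,c in zip(st[1:],ce[1:]) if x[4]>40])
for v in range(270,376,8): print(v,P[v-200][1:].round(0),end=' ')
for r in spot_in('wrist','ball0_center'): print(round(r['conf'],2),np.round(r['uv']))
E
```

```text
clock: 17.6
position: [544.3, 235.5, 157.1]
tool_rot: [-3.141, 0.001, 1.565]
contact_force: [-0.8, -0.1, -0.8]
gripper_width: 0.636
grip_force: 46.3
clock: 17.9
position: [544.6, 235.4, 157.3]
tool_rot: [-3.141, 0.0, 1.564]
contact_force: [0.8, 0.1, -1.2]
gripper_width: 0.635
grip_force: 46.3
tcp [544.6 235.4 157.3] t 17.9 F [ 0.8  0.1 -1.2]
w10 [(599, 312, 169), (1611, 308, 188), (171, 322, 243), (120, 375, 260), (50, 266, 273), (458, 320, 341), (68, 256, 416)]
270 [  0. -65.] 278 [ 17. -15.] 286 [ 13. -15.] 294 [  9. -16.] 302 [  6. -17.] 310 [  2. -17.] 318 [ -2. -18.] 326 [ -5. -17.] 334 [ -5. -10.] 342 [-7. -8.] 350 [-9. -6.] 358 [-12.  -5.] 366 [-16.  -6.] 374 [11. 36.] 0.72 [302. 184.]
```

```bash
cat > look.py <<'E'
from h import *
import sys
a,P=rim(); save(a,sys.argv[1]+'.png')
a6=cv2.cvtColor(cv2.imread('pics/w6.png'),cv2.COLOR_BGR2GRAY); b=cv2.cvtColor(a,cv2.COLOR_RGB2GRAY)
D=(cv2.absdiff(b,a6)>18).astype(np.uint8)[150:480,230:410]; k,_,st,ce=cv2.connectedComponentsWithStats(D)
print([(int(x[4]),*map(int,c+[230,150])) for x,c in zip(st[1:],ce[1:]) if x[4]>40])
print([tuple(P[v-200][1:].round(0)) for v in range(270,376,8)])
E
python3 -m handwheel '0 0 0 0 -1; 0 0 0 0 -1; 0 0 0 0 -1' >/dev/null; python3 look.py w11
python3 -m handwheel '0 -2 0 0 -1; 0 -6 0 0 -1; 0 -12 0 0 -1; 0 -22 0 0 -1; 0 -34 0 0 -1' >/dev/null && python3 -m handwheel '0 -14 0 0 -1; 0 -30 0 0 -1; 0 -46 0 0 -1; 0 -46 0 0 -1; 0 -12 0 0 -1' >/dev/null && python3 -m handwheel '0 46 0 0 -1; 0 46 0 0 -1; 0 46 0 0 -1; 0 46 0 0 -1' && python3 look.py w12
```

```text
tcp [544.5 236.1 157.2] t 18.3 F [-0.9  0.3 -1.1]
[(248, 324, 176), (971, 306, 193)]
[(np.float64(-0.0), np.float64(-67.0)), (np.float64(17.0), np.float64(-14.0)), (np.float64(13.0), np.float64(-16.0)), (np.float64(10.0), np.float64(-15.0)), (np.float64(6.0), np.float64(-16.0)), (np.float64(2.0), np.float64(-17.0)), (np.float64(-2.0), np.float64(-17.0)), (np.float64(-5.0), np.float64(-17.0)), (np.float64(-10.0), np.float64(-18.0)), (np.float64(-14.0), np.float64(-19.0)), (np.float64(-18.0), np.float64(-19.0)), (np.float64(-22.0), np.float64(-20.0)), (np.float64(-26.0), np.float64(-20.0)), (np.float64(11.0), np.float64(36.0))]
clock: 19.75
position: [544.3, 235.5, 157.1]
tool_rot: [-3.141, 0.0, 1.565]
contact_force: [-0.7, -0.8, -0.4]
gripper_width: 0.633
grip_force: 46.3
tcp [544.3 235.5 157.1] t 19.75 F [-0.7 -0.8 -0.4]
[(572, 329, 170), (1528, 320, 189), (94, 275, 185), (154, 299, 240), (124, 260, 262), (478, 320, 312), (68, 257, 417)]
[(np.float64(0.0), np.float64(-65.0)), (np.float64(16.0), np.float64(-16.0)), (np.float64(13.0), np.float64(-15.0)), (np.float64(9.0), np.float64(-16.0)), (np.float64(9.0), np.float64(-10.0)), (np.float64(7.0), np.float64(-6.0)), (np.float64(5.0), np.float64(-4.0)), (np.float64(2.0), np.float64(-3.0)), (np.float64(-1.0), np.float64(-4.0)), (np.float64(-14.0), np.float64(-19.0)), (np.float64(-18.0), np.float64(-19.0)), (np.float64(-22.0), np.float64(-19.0)), (np.float64(-26.0), np.float64(-20.0)), (np.float64(11.0), np.float64(37.0))]
```

```bash
python3 -m handwheel '0 0 0 0 -1' >/dev/null; python3 look.py w13;  python3 -m handwheel '0 0 0 0 -1; 0 0 0 0 -1' >/dev/null; python3 look.py w14
```

```text
tcp [544.5 235.1 157.2] t 19.9 F [-0.4 -0.1 -0.6]
[(793, 318, 169), (761, 318, 182), (42, 387, 175), (993, 306, 191), (247, 316, 241), (105, 373, 266), (100, 263, 268), (451, 320, 331), (44, 252, 415)]
[(np.float64(1.0), np.float64(-65.0)), (np.float64(16.0), np.float64(-15.0)), (np.float64(13.0), np.float64(-15.0)), (np.float64(9.0), np.float64(-17.0)), (np.float64(5.0), np.float64(-17.0)), (np.float64(2.0), np.float64(-16.0)), (np.float64(-2.0), np.float64(-18.0)), (np.float64(-1.0), np.float64(-9.0)), (np.float64(-3.0), np.float64(-7.0)), (np.float64(-5.0), np.float64(-5.0)), (np.float64(-9.0), np.float64(-5.0)), (np.float64(-22.0), np.float64(-20.0)), (np.float64(-26.0), np.float64(-20.0)), (np.float64(10.0), np.float64(36.0))]
tcp [544.6 235.7 157.3] t 20.15 F [ 1.   0.6 -1.3]
[(354, 308, 171), (986, 306, 192), (266, 324, 175), (151, 268, 193), (87, 374, 265)]
[(np.float64(0.0), np.float64(-66.0)), (np.float64(16.0), np.float64(-15.0)), (np.float64(13.0), np.float64(-16.0)), (np.float64(10.0), np.float64(-15.0)), (np.float64(6.0), np.float64(-17.0)), (np.float64(2.0), np.float64(-17.0)), (np.float64(-2.0), np.float64(-17.0)), (np.float64(-6.0), np.float64(-18.0)), (np.float64(-10.0), np.float64(-19.0)), (np.float64(-14.0), np.float64(-19.0)), (np.float64(-17.0), np.float64(-18.0)), (np.float64(-22.0), np.float64(-20.0)), (np.float64(-26.0), np.float64(-20.0)), (np.float64(10.0), np.float64(36.0))]
```

```bash
python3 -m handwheel '0 -2 0 0 -1; 0 -6 0 0 -1; 0 -12 0 0 -1; 0 -22 0 0 -1; 0 -34 0 0 -1' >/dev/null && python3 -m handwheel '0 -14 0 0 -1; 0 -32 0 0 -1; 0 -50 0 0 -1; 0 -66 0 0 -1; 0 -66 0 0 -1' >/dev/null && python3 -m handwheel '0 50 0 0 -1; 0 100 0 0 -1; 0 94 0 0 -1; 0 94 0 0 -1' && python3 look.py w15;  python3 -m handwheel '0 6 0 0 -1; 0 6 0 0 -1; 0 6 0 0 -1' >/dev/null; python3 look.py w16
```

```text
clock: 21.6
position: [544.2, 230.9, 157.1]
tool_rot: [-3.141, 0.0, 1.567]
contact_force: [0.1, -0.3, -1.3]
gripper_width: 0.635
grip_force: 46.3
tcp [544.2 230.9 157.1] t 21.6 F [ 0.1 -0.3 -1.3]
[(129, 259, 162), (4267, 319, 180), (261, 383, 167), (43, 343, 176), (856, 316, 236), (404, 264, 262), (428, 374, 264), (541, 320, 294), (61, 251, 413)]
[(np.float64(5.0), np.float64(-54.0)), (np.float64(16.0), np.float64(-15.0)), (np.float64(17.0), np.float64(-6.0)), (np.float64(15.0), np.float64(-3.0)), (np.float64(13.0), np.float64(-2.0)), (np.float64(10.0), np.float64(-1.0)), (np.float64(-2.0), np.float64(-18.0)), (np.float64(-6.0), np.float64(-18.0)), (np.float64(-9.0), np.float64(-18.0)), (np.float64(-14.0), np.float64(-19.0)), (np.float64(-18.0), np.float64(-19.0)), (np.float64(-21.0), np.float64(-19.0)), (np.float64(-26.0), np.float64(-21.0)), (np.float64(10.0), np.float64(36.0))]
tcp [544.6 235.6 157.3] t 21.95 F [-0.7 -0.2 -1.5]
[(489, 309, 169), (274, 324, 174), (186, 269, 192), (982, 306, 192), (76, 360, 184), (98, 335, 244), (118, 375, 260), (445, 320, 338), (44, 258, 418)]
[(np.float64(0.0), np.float64(-65.0)), (np.float64(16.0), np.float64(-15.0)), (np.float64(13.0), np.float64(-15.0)), (np.float64(9.0), np.float64(-16.0)), (np.float64(6.0), np.float64(-16.0)), (np.float64(2.0), np.float64(-17.0)), (np.float64(-2.0), np.float64(-18.0)), (np.float64(-6.0), np.float64(-18.0)), (np.float64(-4.0), np.float64(-9.0)), (np.float64(-6.0), np.float64(-7.0)), (np.float64(-9.0), np.float64(-5.0)), (np.float64(-11.0), np.float64(-4.0)), (np.float64(-26.0), np.float64(-20.0)), (np.float64(11.0), np.float64(37.0))]
```

```bash
python3 -m handwheel '0 -2 0 0 -1; 0 -6 0 0 -1; 0 -12 0 0 -1; 0 -22 0 0 -1; 0 -34 0 0 -1' >/dev/null && python3 -m handwheel '0 -14 0 0 -1; 0 -32 0 0 -1; 0 -50 0 0 -1; 0 -66 0 0 -1; 0 -66 0 0 -1' >/dev/null && python3 -m handwheel '0 50 0 0 -1; 0 100 0 0 -1; 0 107 0 0 -1; 0 107 0 0 -1; 0 75 0 0 -1' && python3 -m handwheel '0 25 0 0 -1; 0 25 0 0 -1; 0 25 0 0 -1' >/dev/null; python3 look.py w17
```

```text
clock: 23.5
position: [544.7, 213.1, 157.2]
tool_rot: [3.141, -0.001, 1.568]
contact_force: [0.4, -0.6, -0.7]
gripper_width: 0.635
grip_force: 46.3
tcp [544.4 235.1 157.2] t 23.8 F [-0.4  0.2 -1.4]
[(807, 320, 169), (1947, 314, 188), (46, 238, 178), (265, 315, 241), (130, 261, 264), (91, 373, 266), (66, 255, 417)]
[(np.float64(0.0), np.float64(-65.0)), (np.float64(17.0), np.float64(-14.0)), (np.float64(13.0), np.float64(-15.0)), (np.float64(9999.0), np.float64(9999.0)), (np.float64(6.0), np.float64(-15.0)), (np.float64(2.0), np.float64(-17.0)), (np.float64(-1.0), np.float64(-17.0)), (np.float64(-5.0), np.float64(-17.0)), (np.float64(-10.0), np.float64(-19.0)), (np.float64(-13.0), np.float64(-18.0)), (np.float64(-17.0), np.float64(-19.0)), (np.float64(-22.0), np.float64(-20.0)), (np.float64(-26.0), np.float64(-20.0)), (np.float64(11.0), np.float64(37.0))]
```

```bash
python3 -m handwheel '0 -2 0 0 -1; 0 -6 0 0 -1; 0 -12 0 0 -1; 0 -22 0 0 -1; 0 -34 0 0 -1' >/dev/null && python3 -m handwheel '0 -14 0 0 -1; 0 -30 0 0 -1; 0 -46 0 0 -1; 0 -46 0 0 -1; 0 -12 0 0 -1' >/dev/null && python3 -m handwheel '0 46 0 0 -1; 0 46 0 0 -1; 0 46 0 0 -1; 0 46 0 0 -1' && python3 look.py w18
python3 -m handwheel '0 -4 0 0 -1; 0 -12 0 0 -1; 0 -20 0 0 -1; 0 -28 0 0 -1; 0 -30 0 0 -1'
python3 - <<'E'
from h import *
a,P=rim(); save(a,'w19.png'); a2,_=rim()
for n in ['ball0_center']:
    for r in spot_in('wrist',n)+outline_of('wrist',n): print(r['conf'],r['uv'])
save(cv2.resize(a[20:330,200:440],(720,930)[:2] and (464,600),interpolation=cv2.INTER_CUBIC),'w19c.png')
E
```

```text
clock: 25.25
position: [544.3, 235.5, 157.1]
tool_rot: [-3.141, 0.001, 1.565]
contact_force: [-0.3, -0.4, 0.1]
gripper_width: 0.632
grip_force: 46.4
tcp [544.3 235.5 157.1] t 25.25 F [-0.3 -0.4  0.1]
[(573, 329, 170), (1818, 317, 189), (145, 299, 241), (124, 260, 262), (66, 257, 417)]
[(np.float64(0.0), np.float64(-65.0)), (np.float64(16.0), np.float64(-16.0)), (np.float64(13.0), np.float64(-15.0)), (np.float64(10.0), np.float64(-15.0)), (np.float64(6.0), np.float64(-16.0)), (np.float64(2.0), np.float64(-16.0)), (np.float64(-2.0), np.float64(-17.0)), (np.float64(-6.0), np.float64(-19.0)), (np.float64(-10.0), np.float64(-19.0)), (np.float64(-13.0), np.float64(-18.0)), (np.float64(-18.0), np.float64(-19.0)), (np.float64(-22.0), np.float64(-20.0)), (np.float64(-26.0), np.float64(-20.0)), (np.float64(11.0), np.float64(36.0))]
clock: 25.8
position: [544.5, 204.7, 157.3]
tool_rot: [-3.141, 0.0, 1.563]
contact_force: [-0.3, 0.1, -1.2]
gripper_width: 0.629
grip_force: 46.4
tcp [544.5 204.7 157.3] t 25.8 F [-0.3  0.1 -1.2]
tcp [544.5 204.9 157.3] t 25.85 F [-0.3  0.  -0.9]
0.71 [294.8, 137.5]
0.79 [296.1, 141.4]
0.22 [317.5, 158.6]
```

Run:
```python
import cv2,numpy as np
g=cv2.cvtColor(cv2.imread('pics/w19.png'),cv2.COLOR_BGR2GRAY)[60:260,230:400]; G=cv2.GaussianBlur(cv2.resize(g,None,fx=4,fy=4,interpolation=cv2.INTER_CUBIC),(0,0),2)
for p in (22,17,13):
    c=cv2.HoughCircles(G,cv2.HOUGH_GRADIENT,1,28,param1=60,param2=p,minRadius=24,maxRadius=50)
    print(p,None if c is None else [(int(x/4+230),int(y/4+60),round(float(r)/4,1)) for x,y,r in c[0][:12]])
# brightness map of flask interior
for v in range(100,190,5): print(v,''.join('%4d'%g[v-60,u-230] for u in range(265,375,5)))
```

```text
22 [(318, 152, 10.2), (329, 134, 11.4), (298, 158, 10.9)]
17 [(318, 152, 10.2), (329, 134, 11.4), (298, 159, 10.0), (305, 119, 10.7)]
13 [(318, 152, 10.2), (329, 134, 11.4), (298, 159, 10.0), (294, 138, 10.4), (306, 120, 9.8), (376, 172, 10.3), (269, 115, 9.0)]
100  163 164  71  66  67  67  79 118 120 121 120 119 120 122 119  85  67  66  66 111 166 159
105  163  72  68  66  68 122 121 121 124 123 120 103 118 107 119 121 117  68  67  68  74 166
110   65  67  67  67 123 123 122 108 111 109 109 120 146 132 101 121 122 122  78  66  68  97
115   67  65  67 125 126 124 113 125 139 124  81 123 132 123  93 124 124 123 124  68  68  67
120   68  67 118 127 126 125 103 124 145 123 103  96 109 100 125 123 123 124 126 124  67  67
125   67  76 127 128 128 124 121 110 118 110 148 169  93 105 135 147 125 125 125 124  85  65
130   65 121 129 130 125 110 121  99 113 154 171 145 123 135 122 153 130 129 127 127 125  68
135   66 131 128 130 105 131 144 120 148 168 170 116 124 143 126 128 157 128 129 128 131  68
140   73 131 133 131 102 128 132 117 145 170 170 157 103 121 101 167 167 130 131 132 128  78
145   78 132 133 132 131  96 104  88 169 141 120 120  97 135 166 170 169 132 131 130 131 100
150   82 134 135 135 137 142 106 105 151 106 137 142 114 169 168 168 164 132 133 131 131 104
155   78 135 134 136 136 104 133 137 110  96 127 127 103 170 169 169 148 135 135 134 134  88
160   67 136 135 137 137 105 132 137 110 165  93  93 151 169 169 169 137 136 136 135 133  78
165   71 138 139 139 139 120 110 112 102 169 171 169 169 169 170 141 138 137 138 137 136  70
170   73 108 138 138 140 142 142 141 153 169 169 170 168 163 141 141 140 139 137 138 124  71
175   74  72 140 139 141 141 142 144 144 144 145 144 144 143 142 142 141 138 139 139  81  72
180   75  77  98 140 140 142 141 142 143 144 146 144 144 145 143 142 142 140 140 113  75  74
185   78  76  78 109 141 142 142 144 144 144 144 143 142 143 143 143 142 141 134  76  76  75
```

Six balls are counted in the flask and the cup is empty. Next I'll rotate the cup back upright by pushing its underside against the ring's edge.

```bash
python3 -m handwheel '12 -25 0 0 -1; 25 -55 -20 0 -1; 38 -85 -45 0 -1; 50 -96 -68 0 -1; 50 -96 -68 0 -1' && python3 -m handwheel '0 -8 0 0 -1; 0 -16 0 0 -1; 0 -22 4 0 -1; 0 -28 9 0 -1; 0 -33 14 0 -1' && python3 -m handwheel '0 -5 4 0 -1; 0 -10 7 0 -1; 0 -14 8 0 -1; 0 -14 8 0 -1'
python3 - <<'E'
from h import *
a,P=rim(150); save(a,'w20.png')
for v in range(230,440,6): print(v,P[v-150][1:].round(0),end=' ')
E
```

```text
clock: 26.5
position: [594.2, 108.5, 86.5]
tool_rot: [-3.138, 0.001, 1.563]
contact_force: [-0.3, -0.1, -1.9]
gripper_width: 0.633
grip_force: 46.3
clock: 27.0
position: [594.3, 79.4, 104.4]
tool_rot: [3.141, -0.004, 1.564]
contact_force: [0.6, 8.4, -2.2]
gripper_width: 0.633
grip_force: 46.2
clock: 27.4
position: [594.7, 62.4, 111.8]
tool_rot: [3.141, 0.0, 1.564]
contact_force: [-0.4, -0.4, -1.4]
gripper_width: 0.638
grip_force: 46.4
tcp [594.7  62.4 111.8] t 27.4 F [-0.4 -0.4 -1.4]
230 [   9. -112.] 236 [   5. -112.] 242 [   1. -112.] 248 [  -3. -112.] 254 [  -7. -112.] 260 [  -8. -103.] 266 [ 21. -15.] 272 [ 20. -14.] 278 [ 17. -14.] 284 [ 14. -14.] 290 [ 12. -14.] 296 [  9. -16.] 302 [  6. -16.] 308 [  3. -16.] 314 [ -0. -18.] 320 [ -3. -18.] 326 [ -7. -20.] 332 [ -9. -19.] 338 [-14. -22.] 344 [-17. -22.] 350 [-20. -23.] 356 [-24. -24.] 362 [-27. -25.] 368 [-31. -26.] 374 [-32. -23.] 380 [ 9. 36.] 386 [ 8. 38.] 392 [ 7. 38.] 398 [ 4. 37.] 404 [ 2. 37.] 410 [-2. 35.] 416 [-4. 35.] 422 [-6. 34.] 428 [-9. 34.] 434 [ 9. 55.]
```

```bash
python3 -m handwheel '0 20 0 0 -1; 0 32 0 0 -1; 0 32 -14 0 -1; 0 26 -14 0 -1; 0 21 -14 0 -1' && python3 -m handwheel '0 -4 2 0 -1; 0 -8 4 0 -1; 0 -12 6 0 -1; 0 -16 8 0 -1; 0 -20 9 0 -1' && python3 -m handwheel '0 -4 1 0 -1; 0 -8 2 0 -1; 0 -12 2 0 -1; 0 -12 2 0 -1'
python3 - <<'E'
from h import *
a,P=rim(150); save(a,'w21.png')
for v in range(210,440,6): print(v,P[v-150][1:].round(0),end=' ')
E
```

```text
clock: 27.95
position: [593.6, 83.3, 96.2]
tool_rot: [-3.139, 0.001, 1.565]
contact_force: [0.1, -0.2, -0.8]
gripper_width: 0.632
grip_force: 46.4
clock: 28.45
position: [593.9, 66.4, 106.8]
tool_rot: [-3.141, -0.006, 1.562]
contact_force: [-1.8, 14.4, 5.0]
gripper_width: 0.637
grip_force: 47.4
clock: 28.85
position: [593.9, 53.8, 108.9]
tool_rot: [-3.141, -0.005, 1.562]
contact_force: [-3.4, 10.6, 4.8]
gripper_width: 0.633
grip_force: 47.4
tcp [593.9  53.8 108.9] t 28.85 F [-3.4 10.6  4.8]
210 [  23. -109.] 216 [  19. -109.] 222 [  15. -111.] 228 [  11. -110.] 234 [   8. -110.] 240 [   4. -109.] 246 [35.  2.] 252 [33.  4.] 258 [30.  1.] 264 [27. -2.] 270 [23. -7.] 276 [ 19. -11.] 282 [ 14. -17.] 288 [  9. -22.] 294 [  4. -29.] 300 [ -2. -36.] 306 [ -4. -34.] 312 [ -7. -33.] 318 [ -9. -31.] 324 [-11. -29.] 330 [-13. -27.] 336 [-15. -26.] 342 [-16. -23.] 348 [-18. -22.] 354 [-20. -20.] 360 [-22. -18.] 366 [-24. -18.] 372 [-25. -15.] 378 [-27. -14.] 384 [-29. -12.] 390 [-31. -11.] 396 [-33.  -9.] 402 [-34.  -8.] 408 [-36.  -7.] 414 [-38.  -5.] 420 [-39.  -3.] 426 [-4. 39.] 432 [ 9. 55.] 438 [10. 58.]
```

```bash
python3 -m handwheel '0 -5 0 0 -1; 0 -10 -1 0 -1; 0 -15 -2 0 -1; 0 -19 -4 0 -1; 0 -19 -4 0 -1'
python3 - <<'E'
from h import *
a,P=rim(150); save(a,'w22.png')
for v in range(180,450,6): print(v,P[v-150][1:].round(0),end=' ')
E
```

```text
clock: 29.4
position: [595.0, 34.0, 105.4]
tool_rot: [3.14, -0.003, 1.562]
contact_force: [-1.2, 8.6, 6.3]
gripper_width: 0.627
grip_force: 47.5
tcp [595.   34.  105.4] t 29.4 F [-1.2  8.6  6.3]
180 [  42. -106.] 186 [  38. -105.] 192 [  34. -106.] 198 [  31. -105.] 204 [  27. -106.] 210 [  23. -106.] 216 [  20. -107.] 222 [ 21. -88.] 228 [ 21. -75.] 234 [ 18. -72.] 240 [ 15. -70.] 246 [ 12. -71.] 252 [37. 15.] 258 [35. 15.] 264 [28. -0.] 270 [9999. 9999.] 276 [ 10. -33.] 282 [  8. -32.] 288 [  5. -31.] 294 [  4. -29.] 300 [  1. -28.] 306 [ -2. -28.] 312 [ -4. -26.] 318 [ -6. -25.] 324 [ -8. -24.] 330 [-11. -24.] 336 [-13. -22.] 342 [-15. -21.] 348 [-18. -21.] 354 [-19. -18.] 360 [-22. -18.] 366 [-24. -17.] 372 [-26. -15.] 378 [-29. -15.] 384 [-31. -15.] 390 [-32. -13.] 396 [-30.  -5.] 402 [-26.   3.] 408 [-22.  10.] 414 [-19.  17.] 420 [-16.  22.] 426 [-13.  28.] 432 [ 9. 55.] 438 [11. 58.] 444 [10. 59.]
```

```bash
python3 -m handwheel '0 0 25 0 -1; -10 25 25 0 -1; -25 60 25 0 -1; -40 92 10 0 -1; -50 101 -25 0 -1' >/dev/null && python3 -m handwheel '0 0 -20 0 -1; 0 0 -38 0 -1; 0 0 -42 0 -1; 0 0 -46 0 -1; 0 0 -46 0 -1'
python3 - <<'E'
from h import *
a,P=rim(150); save(a,'w23.png')
for v in range(240,450,8): print(v,P[v-150][1:].round(0),end=' ')
E
```

```text
clock: 30.45
position: [543.5, 133.3, 35.8]
tool_rot: [-3.139, 0.0, 1.564]
contact_force: [-8.6, -2.0, 24.1]
gripper_width: 0.632
grip_force: 49.3
tcp [543.5 133.3  35.8] t 30.45 F [-8.6 -2.  24.1]
240 [ 25. -37.] 248 [ 21. -37.] 256 [36. 16.] 264 [28.  2.] 272 [ 12. -33.] 280 [  8. -33.] 288 [  6. -30.] 296 [  3. -29.] 304 [ -1. -29.] 312 [ -4. -27.] 320 [ -7. -25.] 328 [-10. -23.] 336 [-12. -21.] 344 [-16. -21.] 352 [-19. -19.] 360 [-22. -18.] 368 [-25. -16.] 376 [-28. -15.] 384 [-30. -13.] 392 [-33. -11.] 400 [-27.   0.] 408 [-21.  11.] 416 [-18.  19.] 424 [-15.  26.] 432 [10. 55.] 440 [11. 58.] 448 [10. 60.]
```

```bash
python3 -m handwheel '0 -4 -2 0 -1; 0 -9 -4 0 -1; 0 -14 -6 0 -1; 0 -18 -8 0 -1; 0 -18 -8 0 -1' 20
python3 - <<'E'
from h import *
a,P=rim(150); save(a,'w24.png')
for v in range(240,450,8): print(v,P[v-150][1:].round(0),end=' ')
E
```

```text
clock: 31.0
position: [545.8, 116.0, 27.4]
tool_rot: [3.139, -0.002, 1.563]
contact_force: [-2.6, 3.0, 11.5]
gripper_width: 0.631
grip_force: 49.2
tcp [545.8 116.   27.4] t 31.0 F [-2.6  3.  11.5]
240 [ 28. -28.] 248 [ 29. -13.] 256 [30. -1.] 264 [32. 12.] 272 [33. 21.] 280 [34. 29.] 288 [32. 29.] 296 [  5. -23.] 304 [  2. -23.] 312 [ -2. -22.] 320 [ -5. -22.] 328 [ -8. -21.] 336 [-11. -20.] 344 [-15. -20.] 352 [-20. -21.] 360 [-23. -20.] 368 [-25. -17.] 376 [-23.  -9.] 384 [-22.  -3.] 392 [-22.   2.] 400 [-21.   7.] 408 [-20.  12.] 416 [-20.  16.] 424 [-20.  20.] 432 [10. 55.] 440 [11. 59.] 448 [10. 60.]
```

```bash
python3 -m handwheel '0 0 1 0 -0.2; 0 0 1 0 1; 0 0 1 0 1; 0 0 1 0 1; 0 0 1 0 1' && python3 -m handwheel '0 0 40 0 1; 0 0 90 0 1; 0 0 140 0 1; 0 30 190 0 1; 0 70 205 0 1' && python3 -m handwheel '0 40 0 0 1; 0 40 0 0 1;0 40 0 0 1;0 40 0 0 1'
python3 - <<'E'
from h import *
np.set_printoptions(precision=1,suppress=True)
s=sense(); a,d=read_camera('wrist'); save(a,'w25.png')
def fit(P,lo,hi):
    Q=P[(P[:,2]>lo)&(P[:,2]<hi)]; A=np.c_[2*Q[:,:2],np.ones(len(Q))]; c=np.linalg.lstsq(A,(Q[:,:2]**2).sum(1),rcond=None)[0]; print(len(Q),c[:2],np.sqrt(c[2]+c[:2]@c[:2]),Q.min(0),Q.max(0))
def pts(n): 
    for r in outline_of('wrist',n)[:2]:
        v,u=np.nonzero(r['region']&(d>0)); print(n,r['conf'],r['uv'],len(v)); yield np.array([at_depth('wrist',(x,y),d[y,x],s) for x,y in zip(u[::4],v[::4])])
print(s['position'],s['clock'])
for r in landmark_of('wrist','flask_mouth')[:2]: print(r['conf'],r['uv'],at_z('wrist',r['uv'],125,s))
for P in pts('flask'): fit(P,119,131)
for P in pts('cup'): fit(P,52,64)
E
```

```text
clock: 31.55
position: [544.5, 115.9, 26.2]
tool_rot: [-3.141, 0.0, 1.564]
contact_force: [0.2, 0.4, -0.5]
gripper_width: 0.997
grip_force: 0.0
clock: 32.05
position: [546.5, 185.2, 235.6]
tool_rot: [3.136, -0.0, 1.561]
contact_force: [1.5, 0.0, 0.1]
gripper_width: 1.0
grip_force: 0.0
clock: 32.45
position: [543.9, 225.2, 230.5]
tool_rot: [-3.14, 0.001, 1.565]
contact_force: [-0.1, 0.1, -0.4]
gripper_width: 1.002
grip_force: 0.0
[543.9 225.2 230.5] 32.45
0.63 [320.8, 182.7] [544.1 264.8 125. ]
flask 0.85 [323.4, 175.2] 8958
437 [543.4 264.2] 29.066156663277745 [512.9 233.  119. ] [573.3 294.7 126.2]
flask 0.45 [396.2, 422.7] 1285Traceback (most recent call last):
  File "<stdin>", line 11, in <module>
  File "<stdin>", line 5, in fit
    return umr_minimum(a, axis, None, out, keepdims, initial, where)
ValueError: zero-size array to reduction operation minimum which has no identity
```

```bash
python3 -m handwheel '0 20 -20 0 1; 0 39 -50 0 1; 0 39 -95 0 1; 0 39 -125 0 1; 0 39 -130 0 1' && python3 -m handwheel '0 0 0 0 -1; 0 0 0 0 -1; 0 0 0 0 -1; 0 0 0 0 -1; 0 0 0 0 -1' 70
python3 - <<'E'
from h import *
np.set_printoptions(precision=1,suppress=True)
a,d=read_camera('top'); b,e=read_camera('scene'); save(a,'top1.png'); save(b,'scene1.png')
for cam,dd in (('top',d),('scene',e)):
  for r in outline_of(cam,'cup')[:3]:
    v,u=np.nonzero(r['region']&(dd>0)); P=np.array([at_depth(cam,(x,y),dd[y,x]) for x,y in zip(u,v)]); print(cam,r['conf'],r['uv'],len(P),P.min(0),P.max(0))
E
```

```text
clock: 33.1
position: [541.6, 263.3, 97.3]
tool_rot: [-3.134, 0.003, 1.564]
contact_force: [-1.0, -1.3, -0.2]
gripper_width: 1.002
grip_force: 0.0
clock: 33.6
position: [545.8, 265.4, 103.0]
tool_rot: [3.139, -0.001, 1.565]
contact_force: [-0.5, -0.3, 6.0]
gripper_width: 0.701
grip_force: 76.4
top 0.79 [436.1, 204.6] 278 [ 588.7 -313.2   -3. ] [ 627.  -262.8   43.2]
top 0.58 [268.8, 229.4] 506 [517.7  89.2  -4.9] [572.  152.7  61.8]
scene 0.85 [271.5, 341.2] 284 [ 583.2 -305.2   -3.8] [ 629.6 -248.1   44.8]
scene 0.8 [358.6, 240.9] 455 [485.9  83.9  -9.8] [575.7 193.   64.1]
```

```bash
python3 -m handwheel '0 0 10 0 -1; 0 0 40 0 -1; 0 0 80 0 -1; 5 -15 105 0 -1; 11 -45 110 0 -1' && python3 -m handwheel '8 -40 0 0 -1; 16 -80 0 0 -1; 24 -120 0 0 -1; 32 -160 0 0 -1; 37 -190 0 0 -1' && python3 -m handwheel '3 -15 0 0 -1; 3 -19 0 0 -1; 3 -19 0 0 -1; 3 -19 0 0 -1'
python3 - <<'E'
from h import *
np.set_printoptions(precision=1,suppress=True)
s=sense(); a,d=read_camera('wrist'); save(a,'w26.png'); print(s['position'],s['clock'])
b,e=read_camera('top'); c,_=read_camera('scene')
for cam in ('top','scene'):
    for n,z in (('ring_top',75),('shaker',0)):
        for r in landmark_of(cam,n)[:2]: print(cam,n,r['conf'],at_z(cam,r['uv'],z))
def crop(im,u,v,w=50,h=50): return cv2.resize(im[v-h:v+h,u-w:u+w],(400,400),interpolation=cv2.INTER_CUBIC)
save(np.hstack([crop(c,352,235,60,60),cv2.resize(a,(400,400))]),'chk.png')
E
```

```text
clock: 34.3
position: [557.6, 222.0, 215.7]
tool_rot: [3.135, -0.003, 1.567]
contact_force: [1.0, -0.7, -2.4]
gripper_width: 0.702
grip_force: 76.7
clock: 34.8
position: [592.6, 27.7, 211.7]
tool_rot: [3.142, 0.001, 1.564]
contact_force: [0.8, -0.2, -2.5]
gripper_width: 0.704
grip_force: 76.7
clock: 35.2
position: [595.0, 12.5, 211.2]
tool_rot: [-3.141, -0.001, 1.566]
contact_force: [-0.1, 0.6, -3.0]
gripper_width: 0.702
grip_force: 76.7
[595.   12.5 211.2] 35.2
top ring_top 0.94 [ 331.4 -298.4   75. ]
top ring_top 0.56 [ 406.6 -123.2   75. ]
top shaker 0.96 [ 343.4 -291.1    0. ]
top shaker 0.88 [597.1   3.8   0. ]
scene ring_top 0.86 [597.1  -2.1  75. ]
scene ring_top 0.74 [ 330.2 -299.1   75. ]
scene shaker 0.91 [ 348.2 -306.8    0. ]
scene shaker 0.63 [588.4  -0.8   0. ]
```

View pics/chk.png

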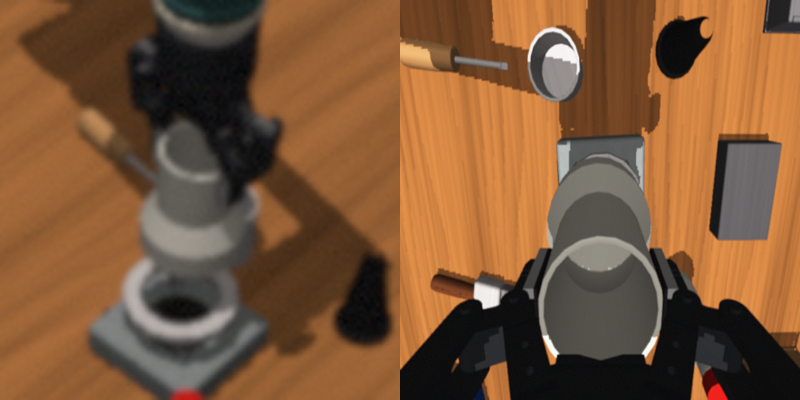

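Run:
```python
from h import *
np.set_printoptions(precision=1,suppress=True)
s=sense(); g=cv2.cvtColor(cv2.imread('pics/w26.png'),cv2.COLOR_BGR2HSV)
m=(g[:,:,1]<60)&(g[:,:,2]>60)
col=np.nonzero(m[120:200,270])[0][:3]+120; row=np.nonzero(m[180,180:480])[0]+180
print(s['position'],col,row[0],row[-1]); 
print(at_z('wrist',(270,col[0]),35,s),at_z('wrist',(row[0],180),35,s),at_z('wrist',(row[-1],180),35,s))
```

```text
[595.5  11.7 211.3] [168 169 170] 251 390
[557.1  52.5  35. ] [542.1  43.4  35. ] [649.1  42.9  35. ]
```

```bash
python3 -m handwheel '0 -6 0 0 -1; 0 -11 0 0 -1; 0 -11 -20 0 -1; 0 -11 -38 0 -1; 0 -11 -44 0 -1' && python3 -m handwheel '0 0 -2 0 -1; 0 0 -5 0 -1; 0 0 -8 0 -1; 0 0 -11 0 -1; 0 0 -11 0 -1'
```

```text
clock: 36.05
position: [594.9, -0.4, 165.9]
tool_rot: [-3.14, -0.0, 1.564]
contact_force: [0.4, 2.4, 2.3]
gripper_width: 0.708
grip_force: 77.3
clock: 36.55
position: [596.9, 0.2, 157.4]
tool_rot: [3.139, 0.0, 1.565]
contact_force: [0.5, 2.4, 6.9]
gripper_width: 0.708
grip_force: 77.6
```

```bash
python3 -m handwheel '0 0 -3 0 -1; 0 0 -6 0 -1; 0 0 -9 0 -1; 0 0 -9 0 -1; 0 0 -9 0 -1' && python3 -m handwheel '0 0 -1 0 -1; 0 0 -2 0 -1; 0 0 -3 0 -1; 0 0 -3 0 -1; 0 0 -3 0 -1'
```

```text
clock: 37.05
position: [597.1, 0.3, 149.3]
tool_rot: [3.138, -0.0, 1.565]
contact_force: [0.8, 2.7, 11.9]
gripper_width: 0.705
grip_force: 78.1
clock: 37.55
position: [597.3, 0.4, 148.1]
tool_rot: [3.137, -0.0, 1.565]
contact_force: [-3.2, 3.9, 24.3]
gripper_width: 0.704
grip_force: 79.7
```

```bash
python3 -m handwheel '0 0 -0.5 0 -1; 0 0 -0.5 0 -1; 0 0 -0.5 0 -1; 0 0 -0.5 0 -1; 0 0 -0.5 0 -1' && python3 -c "
from h import *
print(hand_in())"
```

```text
clock: 38.05
position: [597.3, 0.4, 148.1]
tool_rot: [3.137, -0.0, 1.565]
contact_force: [-4.4, 3.2, 27.0]
gripper_width: 0.707
grip_force: 80.1
the job is handed in; nothing more can be done
None
```

I handed the job in at about 38 s: six balls counted in the flask, the empty cup upright on the bench, and the flask held down on the ring with about 27 N (the stop needs about 15 N); no verdict came back.

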